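Set the bench scale up against the paste tub and tare it

TASK

Get the weighing place ready for filling: with your fingertips, slide the white kitchen scale along the bench until its side stands flush and square against the side of the closed cream tub, without lifting it and without pushing on its steel weighing plate. Then, because it has been moved, press its orange tare key and take your hand away; leave the blue power key alone, do not shove the heavy tub, and leave everything else where it is.

Things in the scene. Friction and masses are not known exactly. Their poses are not given: they have to be found in the camera images.
- scale: white kitchen scale, loose, about 0.9 kg, on rubber feet. Outline 220 (its x) by 170 mm (its y); origin at the outline's centre, at bench level. x runs from the key panel (towards the robot) to the back. Smooth upright sides at y = +-85 mm, from 5 mm above the bench up to 36 mm, but only to 26 mm along the key panel (x -110 to -45 mm). Starts between tub and tray, turned up to 0.45 rad
- plate: the scale's round steel weighing plate, 140 mm across, fixed on the scale; origin at the centre of its underside, at (33, 0, 39) mm in the scale's frame; top 47 mm above the bench; it lies 15 mm inside the sides of the scale's body. Not to be pushed or leant on
- tare_top (a point): centre of the top of the orange tare key, on the scale's front panel: at (-77, -50, 31.5) mm in the scale's frame (to the right of the display, seen from the robot). The key is 16 mm by 22 mm and stands 5 mm out of the panel; it is pressed straight down
- tare_key (a joint): travel of the orange tare key in m: 0 released, 0.003 fully down; sprung, 1 N starts it and 4 N takes it fully down; it springs back when let go. It registers beyond 0.002
- power_top (a point): centre of the top of the blue power key, at (-77, +50, 31.5) mm in the scale's frame (to the left of the display), same shape as the tare key. Not to be pressed
- power_key (a joint): travel of the blue power key in m, 0 released, 0.003 fully down, 4 N
- tub: full, closed cream plastic tub with paler lid, 8 kg, loose, left or right of the scale. 400 mm (its x) by 280 mm (its y); vertical walls at y = +-140 mm; from 78 mm up the lid juts 4 mm; 92 mm high. Origin at the centre of its underside; x points away from the robot, turned up to 0.15 rad. The scale goes against the long side that faces it: origins then 225 mm apart along that y
- tray: dark steel baking tray with a green sheet, fixed on the bench across the scale from the tub: 400 mm along its x, 290 mm along its y, rim 23 mm high; origin at the centre of its underside. The cakes lie on it
- bowl: small steel bowl, 110 mm across, 50 mm high, beyond the scale; origin at the centre of its underside. A bystander
- jar: amber glass jar with white cap, 68 mm across, 100 mm high, beyond the scale; origin at the centre of its underside. A bystander
- cups: nested stack of pink cups, 73 mm across, 83 mm high, beyond the scale; origin at the centre of its underside. A bystander
- spatula: spatula lying on the tub's lid; origin at its middle, on its underside. A bystander
- timer: white kitchen timer lying on the tub's lid, 50 by 65 by 18 mm; origin at the centre of its underside. A bystander
- cake0: a filled pancake sandwich (golden brown, flat round, 92 mm across, 27 mm high), lying on the green sheet of the baking tray; origin at the centre of its underside. A bystander.
- cake1: a filled pancake sandwich (golden brown, flat round, 92 mm across, 27 mm high), lying on the green sheet of the baking tray; origin at the centre of its underside. A bystander.
- cake2: a filled pancake sandwich (golden brown, flat round, 92 mm across, 27 mm high), lying on the green sheet of the baking tray; origin at the centre of its underside. A bystander.

How it is judged:
On the way, in this order (a step that is already met when the one before it is completed fails the run):
1. the scale stands flush and square against the tub's long side ((y of scale in the frame of tub between 0.215 and 0.231 m or y of scale in the frame of tub between -0.231 and -0.215 m) and x of scale in the frame of tub between -0.17 and 0.17 m and angle between the x axis of scale and the x axis of tub, either way round below 0.07 rad), for 0.2 s.
2. the tare key is pressed, the scale still flush (all of step 1 and value of joint tare_key above 0.002 m), for 0.05 s.
At the end, for the whole second after the job is handed in: The scale rests flat on the bench with its side against a long side of the tub: its middle within 6 mm of touching, turned less than 0.07 rad (4 degrees) from the tub, no more than 170 mm forward or back of the tub's middle; both keys are up again (all of step 1 and value of joint each of tare_key, power_key below 0.001 m and height (world z) of scale below 0.004 m and angle between scale's own z axis and vertical below 0.04 rad and linear speed of scale below 0.01 m/s).
It fails at once if the scale is lifted or tipped (12 mm or 0.12 rad) (height (world z) of scale above 0.012 m or angle between scale's own z axis and vertical above 0.12 rad).
It fails at once if the weighing plate is pushed with more than 4 N (contact force between any of the arm, the fingers and plate above 4 N).
It fails at once if the power key is pressed (value of joint power_key above 0.002 m).
It fails at once if the tub is shoved more than 25 mm (distance of tub from where it was at the start of the episode above 0.025 m).
It fails at once if another thing is moved more than 25 mm (distance of any of bowl, jar, cups, spatula, timer, cake0, cake1, cake2 from where it was at the start of the episode above 0.025 m).
It also fails if it takes over 54 s, if anything falls off the work surface, if the arm or the gripper's body presses on something with over 40 N, if the wrist force passes 120 N, or if a joint passes its speed limit or range.

ROBOT

A 6-joint arm with a two-finger parallel gripper is mounted at the origin on the work surface. World frame = base frame: x ahead of the robot, y to its left, z up, the work surface at z = 0. Lengths are in m, angles in rad, forces in N, time in s.
With the tool pointing down it reaches from about 0.375 to 0.975 m from the base axis. Payload 3.8 kg.
Tool frame: the origin (TCP) lies at the centre of the arm's flange, where the gripper is bolted on; the fingertips stand 173 mm ahead of it and the grasp point (between the pads) lies 155 mm ahead of it (bot.tip_reach is the distance from the TCP to the fingertips, in m); z points along the fingers, y is the line along which they close (so a half turn about z gives the same grasp; the last joint's range is limited). The gripper opens to 85 mm and grips with 20 to 120 N. Pads are 22 mm wide; open, the fingers measure 114 mm over their backs; the gripper's body (76 mm by 85 mm) begins 54 mm behind the grasp point. The pads swing forward as they close: fully open they stand 13 mm farther back than shut.
Start: joints at [-1.234, 0.264, 1.604, -0, 1.274, -0.037], TCP at [0.246, -0.628, 0.405] pointing down, gripper open.
Joint ranges: [-2.63, 2.63], [-0.94, 2.18], [0.31, 2.57], [-1.31, 4.45], [0, 2.66], [-2.55, 2.55]. Speed limits (rad/s): [2.57, 2.57, 3.14, 3.14, 3.14, 3.14].

INTERFACE

Orientations are given as a rotation vector (axis times angle).
In Python, from workcell import bot gives the robot as it stands.
- The arm moves only by the tool drive_tool, never from a script. Its arguments are lists of equal length, an entry for each row: "claw": the finger opening in mm, from 0 to 85.4; "slide": the shift along the world's x, y, z each as a share of 0.5 m, from -1 to 1, a list of three; "yaw": the turn about the world's z as a share of 180 degrees, from -1 to 1. A call has 1 to 8 rows; each row is the pose to reach, as a shift and turn from the pose commanded when the call began, turning the shorter way round; what a row does not reach only later rows make up. A row lasts 1/12 s, in which the tool goes at most 41.7 mm and 7.16 degrees, less where a joint would pass 70% of its speed; a pose out of reach is approached as far as the arm can. A call with a number of a shift or a turn outside -1 to 1 is refused whole. A call with a gripper value outside its range is refused whole. The fingers move at their own pace and stop on an object; "newtons" is the grip in N (left out, the last holds). Time passes only in rows, so rows that repeat a pose let the fingers close. It gives the time, the measured TCP pose, the force, the opening and the grip force at its end, in the units of the state.
- bot.read_state(): the state, without advancing time (a new reading comes with each control period).
- bot.read_camera(name): name is "scene" or "top" or "wrist"; returns a dict with "color" (384x512x3 uint8, red, green, blue), "depth" (384x512 float32, m along the optical axis (not along the pixel's ray), 0 where there is no reading), "mtx" (3x3 intrinsics, pixels), "k1" (the pictures are not rectified: a ray, as slopes to the right and down, at radius r is drawn at 1 + k1 r^2 times it, then the intrinsics apply), "eye" and "rotation" of the camera in the world. Camera axes: x right, y up, looking along -z (the intrinsics and any distortion apply to the point x, -y, -z); pixel columns grow to the right and rows downward; lengths in m; the calibration is good to about 2 mm. A picture is of the moment at which its call begins.
- bot.finish_job(): hands the job in; it is judged then, once.
The state is a dict: "time": time; "q": joint angles; "joint_vel": joint speeds; "joint_torque": joint torques, N m; "tool_pos": TCP position; "tcp_rot": TCP orientation; "wrist_force": force on the tool from outside, world axes, zero at the start; "torque": the same for the moment, N m; "width": opening from 0.0 (shut) to 1.0 (fully open); "grip_force": force on a finger pad.
Only numpy, scipy, OpenCV 4.12 (cv2) and the standard library are available. Lean on these libraries where they do the work, as an engineer would, in place of code of your own. Each camera call takes 0.05 s, during which the arm holds its last target. There are 200 camera calls.

## Working session

There is one attempt and no reset: what is moved stays moved. The work goes in short steps, Python scripts to look and compute and a tool call to move; the robot and the scene stay as the last step left them, time stands still between calls to the robot, and variables do not carry over. Pictures are saved under pics/ and viewed, at most 10 in all, crops included, and the job is handed in when it is done.

Besides the shell and the picture viewer there is one more tool, called after ">>>" as name(argument=value, ...), one argument or row to a line, values as JSON. drive_tool: Moves the arm, as the interface text tells. Shift numbers are shares of 0.5 m and turn numbers shares of 180 degrees, none past 1 either way. Its arguments: {"type":"object","properties":{"claw":{"type":"array","items":{"type":"number"}},"slide":{"type":"array","items":{"type":"array","items":{"type":"number"}}},"yaw":{"type":"array","items":{"type":"number"}},"newtons":{"type":"number"}},"required":["claw","slide","yaw"]}

```bash
mkdir -p pics
cat > h.py <<'E'
import numpy as np, cv2
from workcell import bot
def cloud(c):
    h,w=c["depth"].shape; K=c["mtx"]; k=c["k1"]
    u,v=np.meshgrid(np.arange(w),np.arange(h))
    xd=(u-K[0,2])/K[0,0]; yd=(v-K[1,2])/K[1,1]
    x,y=xd.copy(),yd.copy()
    for _ in range(10):
        s=1+k*(x*x+y*y); x=xd/s; y=yd/s
    d=c["depth"]
    P=np.stack([x*d,-y*d,-d],-1)
    return P@np.array(c["rotation"]).T+np.array(c["eye"])
E
python3 - <<'E'
from h import *
c=bot.read_camera("top"); np.savez("top.npz",P=cloud(c),col=c["color"])
cv2.imwrite("pics/top.png",cv2.resize(c["color"][:,:,::-1],(800,600)))
print(c["eye"],c["k1"],c["mtx"]);s=bot.read_state();print(s["tool_pos"],s["tcp_rot"],s["time"],s["width"])
E
```

```text
Traceback (most recent call last):
  File "h.py", line 12, in cloud
    return P@np.array(c["rotation"]).T+np.array(c["eye"])
           ~~~~~~~~~~~~~~~~~~~~~~~~~~~^~~~~~~~~~~~~~~~~~~
ValueError: operands could not be broadcast together with shapes (384,512) (3,)
```

```bash
sed -i 's/return P@.*/return P@cv2.Rodrigues(np.array(c["rotation"],float))[0].T+np.array(c["eye"])/' h.py
python3 - <<'E'
from h import *
c=bot.read_camera("top"); print(c["eye"],c["rotation"],c["k1"],c["mtx"])
np.savez("top.npz",P=cloud(c),col=c["color"])
cv2.imwrite("pics/top.png",cv2.resize(c["color"][:,:,::-1],(800,600)))
s=bot.read_state();print(s["tool_pos"],s["tcp_rot"],s["time"],s["width"])
E
```

```text
[0.38148296 0.00416908 1.73101278] [ 0.11157781 -0.11320713 -1.57152014] -0.11993040864112457 [[466.06688227   0.         261.02541172]
 [  0.         466.06688227 195.2356327 ]
 [  0.           0.           1.        ]]
[ 0.24636038 -0.62810544  0.40346884] [-3.08490887e+00 -5.83339016e-01  5.21792862e-04] 0.1 1.0003903801796872
```

View pics/top.png

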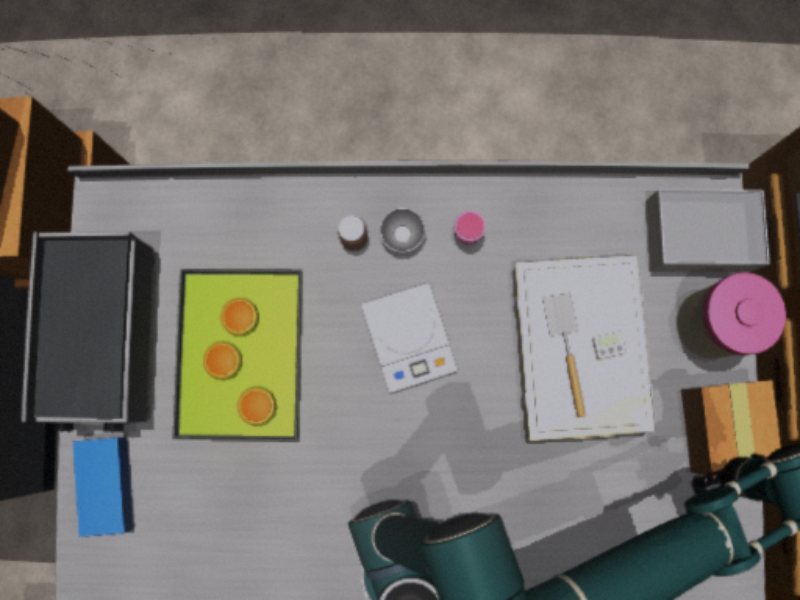

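```bash
cat >> h.py <<'E'
def rect(P,m):
    n,lab,st,_=cv2.connectedComponentsWithStats(m.astype(np.uint8))
    i=1+st[1:,4].argmax(); q=P[lab==i][:,:2].astype(np.float32)
    return cv2.minAreaRect(q*1000), np.median(P[lab==i][:,2]), cv2.boxPoints(cv2.minAreaRect(q*1000)).round().tolist(), (lab==i).sum()
def measure(P):
    X,Y,Z=P[...,0],P[...,1],P[...,2]
    print("tub",rect(P,(Z>.083)&(Z<.103)&(abs(X-.5)<.3)&(Y<-.1)&(Y>-.6)))
    print("scale",rect(P,(Z>.021)&(Z<.06)&(abs(X-.45)<.22)&(Y<.15)&(Y>-.22)))
E
python3 - <<'E'
from h import *
d=np.load("top.npz");P=d["P"];measure(P)
col=d["col"]
hsv=cv2.cvtColor(col,cv2.COLOR_RGB2HSV)
for (u,v) in [(398,375),(440,362),(352,230),(402,232),(470,227),(408,337),(298,300)]:
    print((u,v),P[int(v*.64),int(u*.64)].round(3))
v0,u0=int(362*.64),int(440*.64)
for n,lo,hi in[("or",5,25),("bl",100,125)]:
    m=(hsv[...,0]>lo)&(hsv[...,0]<hi)&(hsv[...,1]>120); m[:180]=0;m[260:]=0;m[:,:230]=0;m[:,300:]=0
    print(n,m.sum(),P[m].mean(0))
E
```

```text
tub (((522.68505859375, -400.6437683105469), (409.24017333984375, 297.2698059082031), 3.413390636444092), np.float64(0.09183750654776968), [[310.0, -264.0], [327.0, -561.0], [736.0, -537.0], [718.0, -240.0]], np.int64(8351))
scale (((551.0615234375, -0.9166717529296875), (220.9818878173828, 169.57821655273438), 17.68832015991211), np.float64(0.038863948507671386), [[420.0, 46.0], [472.0, -115.0], [682.0, -48.0], [631.0, 113.0]], np.int64(2647))
(398, 375) [0.462 0.028 0.035]
(440, 362) [ 0.494 -0.07   0.035]
(352, 230) [0.792 0.131 0.101]
(402, 232) [0.812 0.017 0.003]
(470, 227) [ 0.804 -0.141  0.081]
(408, 337) [0.551 0.002 0.051]
(298, 300) [0.644 0.269 0.002]
or 17 [ 0.49419382 -0.07039712  0.03194296]
bl 18 [0.46358039 0.02445545 0.03287397]
```

>>> drive_tool(
  claw=[85,85,85,85,85,85,85,85],
  slide=[
    [0.27,0.73,0],
    [0.27,0.73,0],
    [0.27,0.73,0],
    [0.27,0.73,0],
    [0.27,0.73,0],
    [0.27,0.73,0],
    [0.27,0.73,0],
    [0.27,0.73,0],
  ],
  yaw=[0.3,0.3,0.3,0.3,0.3,0.3,0.3,0.3],
)

```text
time: 0.77
tool_pos: [0.3621, -0.3137, 0.4042]
tcp_rot: [-2.48, -1.928, -0.0]
wrist_force: [0.0, -0.4, 0.2]
width: 0.994
grip_force: 0.0
```

```bash
cat >> h.py <<'E'
def st():
    s=bot.read_state(); R=cv2.Rodrigues(np.array(s["tcp_rot"],float))[0]
    print("t",s["time"],"pos",np.round(s["tool_pos"],4),"yawY",round(float(np.degrees(np.arctan2(R[1,1],R[0,1]))),2),"down",R[:,2].round(3),"F",np.round(s["wrist_force"],1),"w",round(s["width"],3),"q",np.round(s["q"],2))
    return s
E
python3 -c "
from h import *
st();print(bot.tip_reach)"
```

```text
t 0.7667 pos [ 0.3621 -0.3137  0.4042] yawY -14.29 down [-0.  0. -1.] F [ 0.  -0.4  0.2] w 0.994 q [-0.77 -0.11  2.01  0.    1.25 -0.52]
0.1734
```

>>> drive_tool(
  claw=[85,85,85,85,85,85,85,85],
  slide=[
    [0.314,0.857,0],
    [0.314,0.857,0],
    [0.314,0.857,0],
    [0.314,0.857,0],
    [0.314,0.857,0],
    [0.314,0.857,0],
    [0.314,0.857,0],
    [0.314,0.857,0],
  ],
  yaw=[0.178,0.178,0.178,0.178,0.178,0.178,0.178,0.178],
)

```text
time: 1.43
tool_pos: [0.4767, -0.0006, 0.4045]
tcp_rot: [1.858, 2.533, -0.0]
wrist_force: [1.1, -0.1, -0.3]
width: 0.994
grip_force: 0.0
```

```bash
python3 -c "
from h import *
st()"
```

```text
t 1.4333 pos [ 0.4767 -0.0006  0.4045] yawY 17.47 down [ 0. -0. -1.] F [ 1.1 -0.1 -0.3] w 0.994 q [-0.05 -0.12  2.01 -0.    1.25 -0.36]
```

>>> drive_tool(
  claw=[85,85,85,85,85,85,85,85],
  slide=[
    [0.085,0.24,0],
    [0.085,0.24,0],
    [0.085,0.24,0],
    [0.085,0.24,0],
    [0.085,0.24,-0.34],
    [0.085,0.24,-0.34],
    [0.085,0.24,-0.34],
    [0.085,0.24,-0.34],
  ],
  yaw=[0,0,0,0,0,0,0,0],
)

```text
time: 2.1
tool_pos: [0.5188, 0.1171, 0.2365]
tcp_rot: [1.858, 2.533, 0.001]
wrist_force: [0.7, 0.7, 0.1]
width: 0.996
grip_force: 0.0
```

>>> drive_tool(
  claw=[85,85],
  slide=[
    [0,0,-0.02],
    [0,0,-0.02],
  ],
  yaw=[0,0],
)

```text
time: 2.27
tool_pos: [0.5166, 0.1165, 0.2238]
tcp_rot: [-1.855, -2.527, 0.011]
wrist_force: [-0.2, -0.5, -0.3]
width: 0.994
grip_force: 0.0
```

Run:
```python
from h import *
st()
c=bot.read_camera("scene");cv2.imwrite("pics/s1.png",cv2.resize(c["color"][:,:,::-1],(800,600)))
np.savez("s.npz",P=cloud(c)); print(c["eye"])
```

```text
t 2.2667 pos [0.5166 0.1165 0.2238] yawY 17.45 down [-0.01  -0.002 -1.   ] F [-0.2 -0.5 -0.3] w 0.994 q [ 0.17  0.18  2.07 -0.    0.9  -0.13]
[ 1.23683406 -0.69995525  1.402715  ]
```

View pics/s1.png

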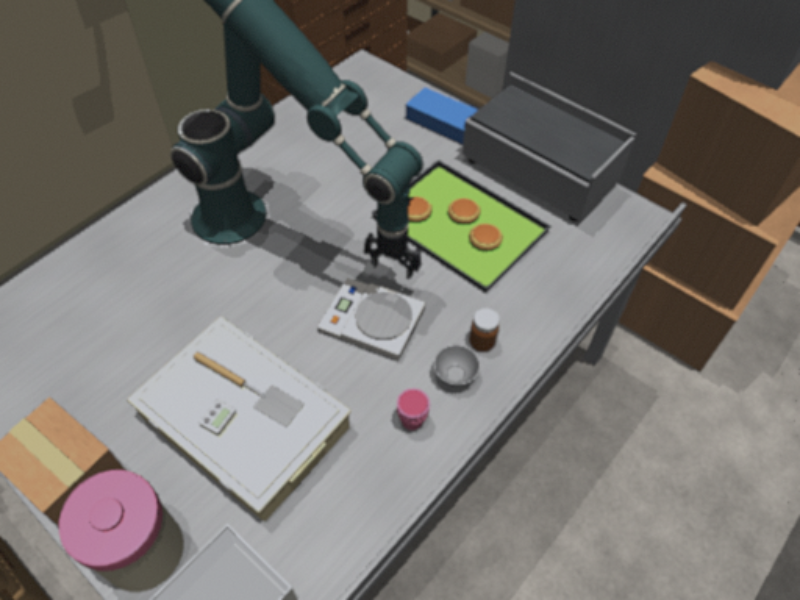

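Run:
```python
from h import *
P=np.load("s.npz")["P"].reshape(-1,3)
m=(P[:,2]>.012)&(P[:,2]<.2)
a=np.radians(17.5);d=P[:,:2]-[.5166,.1165]
u=d@[np.cos(a),np.sin(a)];v=d@[-np.sin(a),np.cos(a)]
m&=(abs(u)<.09)&(abs(v)<.023)
Q=np.c_[u,v,P[:,2]][m]; Q=Q[Q[:,2].argsort()]
print(len(Q));print((Q[:50]*1000).round().astype(int).tolist())
```

```text
412
[[-50, -9, 65], [-46, -8, 66], [-45, 9, 66], [41, -10, 67], [-46, 2, 68], [48, -6, 73], [-55, -7, 73], [-47, 2, 73], [-45, 8, 74], [46, -13, 75], [52, -6, 75], [-46, 11, 77], [-48, -13, 77], [52, 3, 78], [-44, -12, 78], [-50, -10, 79], [-55, -7, 80], [-47, 13, 80], [43, -15, 81], [46, -14, 81], [48, -8, 82], [41, -12, 83], [-45, -1, 84], [-55, -6, 84], [53, -8, 85], [-43, -13, 85], [-46, -8, 86], [46, -12, 86], [53, 0, 87], [41, -12, 89], [52, -7, 89], [-45, -1, 90], [-47, -14, 90], [49, -10, 90], [-55, -6, 91], [40, -9, 91], [46, -13, 92], [51, -5, 93], [48, -8, 94], [-45, -10, 94], [54, -1, 95], [-44, -1, 97], [-49, -10, 98], [-45, -9, 99], [-46, -16, 99], [46, -14, 100], [-53, -9, 101], [41, -12, 101], [-46, -6, 101], [53, -10, 105]]
```

>>> drive_tool(
  claw=[85,85,85,85,85,85,85,85],
  slide=[
    [0,0,-0.05],
    [0,0,-0.1],
    [0,0,-0.104],
    [0,0,-0.104],
    [0.004,-0.012,-0.104],
    [0.008,-0.024,-0.104],
    [0.012,-0.036,-0.104],
    [0.012,-0.036,-0.104],
  ],
  yaw=[0,0,0,0,0,0,0,0],
)

```text
time: 2.98
tool_pos: [0.5266, 0.0982, 0.1777]
tcp_rot: [1.858, 2.53, 0.003]
wrist_force: [-0.0, -0.6, -0.2]
width: 0.995
grip_force: 0.0
```

```bash
python3 -c "
from h import *
st()"
```

```text
t 2.9833 pos [0.5266 0.0982 0.1777] yawY 17.4 down [ 0.003  0.    -1.   ] F [-0.  -0.6 -0.2] w 0.995 q [ 0.14  0.25  2.09 -0.    0.8  -0.17]
```

>>> drive_tool(
  claw=[85,85,85,85,85,85,85,85],
  slide=[
    [0.003,-0.01,-0.008],
    [0.006,-0.024,-0.008],
    [0.009,-0.038,-0.008],
    [0.012,-0.052,-0.008],
    [0.015,-0.066,-0.008],
    [0.018,-0.08,-0.008],
    [0.021,-0.094,-0.008],
    [0.024,-0.108,-0.008],
  ],
  yaw=[0,0,-0.004,-0.008,-0.013,-0.018,-0.023,-0.028],
)

```text
time: 3.65
tool_pos: [0.5379, 0.0458, 0.1725]
tcp_rot: [-1.969, -2.448, -0.004]
wrist_force: [-0.1, 7.1, 2.1]
width: 0.992
grip_force: 3.5
```

Run:
```python
from h import *
st()
c=bot.read_camera("top");P=cloud(c);measure(P)
cv2.imwrite("pics/t2.png",cv2.resize(c["color"][160:290,200:360,::-1],(800,600)))
```

```text
t 3.65 pos [0.5379 0.0458 0.1725] yawY 12.38 down [ 0.002  0.002 -1.   ] F [-0.1  7.1  2.1] w 0.992 q [ 0.04  0.27  2.08  0.    0.79 -0.18]
tub (((523.3568725585938, -400.23931884765625), (410.35626220703125, 294.7671203613281), 3.1147541999816895), np.float64(0.09185212998201442), [[310.0, -264.0], [326.0, -559.0], [736.0, -536.0], [720.0, -242.0]], np.int64(8388))
scale (((552.787109375, -50.770545959472656), (219.6910858154297, 169.92747497558594), 12.512700080871582), np.float64(0.038438592825730256), [[427.0, 8.0], [464.0, -158.0], [678.0, -110.0], [642.0, 56.0]], np.int64(1855))
```

View pics/t2.png

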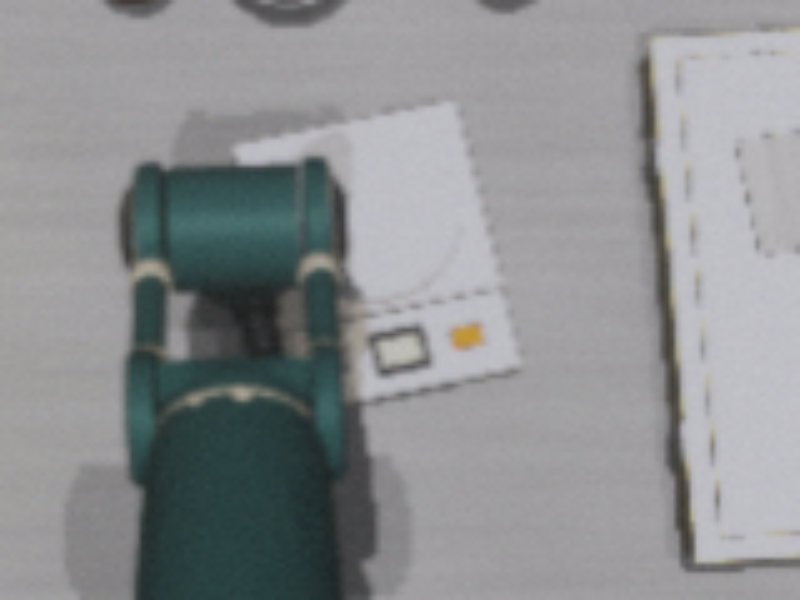

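>>> drive_tool(
  claw=[85,85,85,85,85,85,85,85],
  slide=[
    [0.006,-0.025,0],
    [0.012,-0.05,0],
    [0.018,-0.075,0],
    [0.024,-0.1,0],
    [0.03,-0.125,0],
    [0.036,-0.15,0],
    [0.042,-0.175,0],
    [0.046,-0.2,0],
  ],
  yaw=[-0.007,-0.014,-0.021,-0.028,-0.035,-0.042,-0.047,-0.05],
)

```text
time: 4.37
tool_pos: [0.5605, -0.0542, 0.1723]
tcp_rot: [-2.155, -2.284, -0.003]
wrist_force: [-0.9, 8.3, 4.5]
width: 0.997
grip_force: 4.2
```

Run:
```python
from h import *
st()
c=bot.read_camera("top");P=cloud(c);measure(P)
cv2.imwrite("pics/t3.png",cv2.resize(c["color"][160:290,200:360,::-1],(800,600)))
```

```text
t 4.3667 pos [ 0.5605 -0.0542  0.1723] yawY 3.34 down [-0.     0.003 -1.   ] F [-0.9  8.3  4.5] w 0.997 q [-0.14  0.31  2.03  0.    0.81 -0.2 ]
tub (((522.8473510742188, -399.6097106933594), (410.06109619140625, 296.74029541015625), 3.361116647720337), np.float64(0.09189343334501487), [[309.0, -264.0], [327.0, -560.0], [736.0, -536.0], [719.0, -239.0]], np.int64(8368))
scale (((559.5087890625, -142.6199951171875), (218.98045349121094, 158.92967224121094), 1.3547207117080688), np.float64(0.03986416330461884), [[448.0, -66.0], [452.0, -225.0], [671.0, -219.0], [667.0, -61.0]], np.int64(1376))
```

View pics/t3.png

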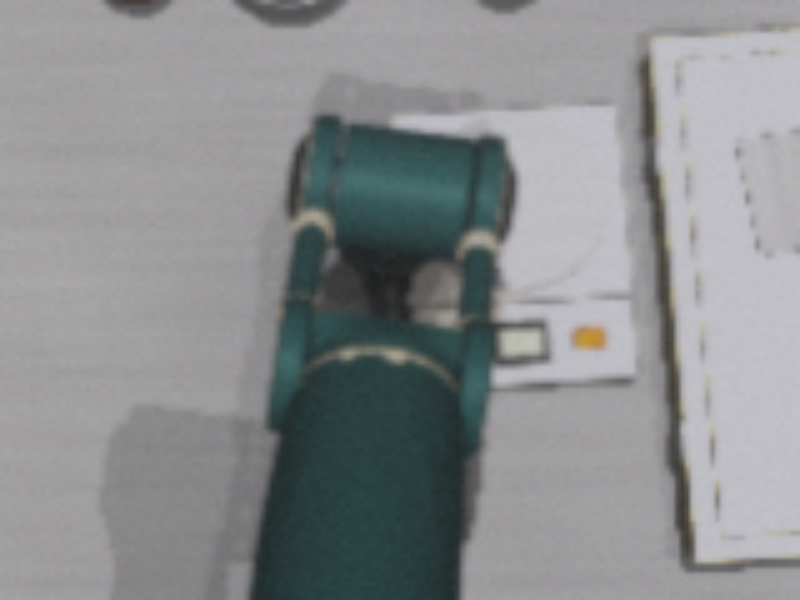

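>>> drive_tool(
  claw=[85,85,85,85,85,85],
  slide=[
    [0.001,-0.01,0],
    [0.001,-0.018,0],
    [0.002,-0.024,0],
    [0.002,-0.03,0],
    [0.002,-0.034,0],
    [0.002,-0.034,0],
  ],
  yaw=[0,0,0,0,0,0],
)

```text
time: 4.92
tool_pos: [0.5612, -0.0709, 0.1721]
tcp_rot: [-2.154, -2.285, -0.002]
wrist_force: [0.6, 5.4, 4.1]
width: 0.994
grip_force: 2.9
```

>>> drive_tool(
  claw=[85,85,85],
  slide=[
    [0,-0.004,0],
    [0,-0.006,0],
    [0,-0.006,0],
  ],
  yaw=[0,0,0],
)

```text
time: 5.17
tool_pos: [0.5611, -0.0736, 0.1721]
tcp_rot: [-2.153, -2.285, -0.002]
wrist_force: [-0.7, 7.2, 4.1]
width: 0.996
grip_force: 3.4
```

Run:
```python
from h import *
st()
c=bot.read_camera("top");P=cloud(c);measure(P)
cv2.imwrite("pics/t4.png",cv2.resize(c["color"][160:290,200:360,::-1],(800,600)))
```

```text
t 5.1667 pos [ 0.5611 -0.0736  0.1721] yawY 3.41 down [-0.001  0.002 -1.   ] F [-0.7  7.2  4.1] w 0.996 q [-0.18  0.31  2.02  0.    0.81 -0.24]
tub (((522.1720581054688, -399.24627685546875), (408.7940673828125, 296.03936767578125), 3.29685640335083), np.float64(0.09190303384321963), [[310.0, -263.0], [327.0, -559.0], [735.0, -535.0], [718.0, -240.0]], np.int64(8409))
scale (((559.350341796875, -153.29376220703125), (219.257568359375, 140.32879638671875), 2.132164239883423), np.float64(0.04173333590570416), [[447.0, -87.0], [452.0, -227.0], [672.0, -219.0], [666.0, -79.0]], np.int64(1027))
```

View pics/t4.png

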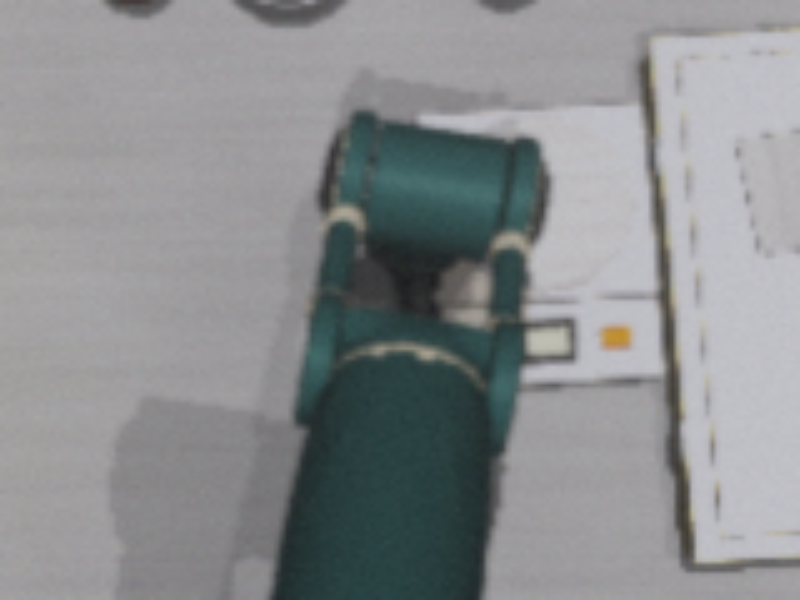

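Nearly touching: the orange key is at (615,337), and the lid's edge is hiding the scale's near side. I'll push on in small steps until the force rises.

>>> drive_tool(
  claw=[85,85,85,85],
  slide=[
    [0,-0.003,0],
    [0,-0.006,0],
    [0,-0.006,0],
    [0,-0.006,0],
  ],
  yaw=[0,0,0,0],
)

```text
time: 5.55
tool_pos: [0.5611, -0.0766, 0.1721]
tcp_rot: [-2.153, -2.285, -0.002]
wrist_force: [0.3, 7.0, 3.7]
width: 0.995
grip_force: 3.4
```

>>> drive_tool(
  claw=[85,85,85,85],
  slide=[
    [0,-0.003,0],
    [0,-0.006,0],
    [0,-0.006,0],
    [0,-0.006,0],
  ],
  yaw=[0,0,0,0],
)

```text
time: 5.88
tool_pos: [0.5613, -0.0775, 0.1721]
tcp_rot: [-2.153, -2.282, -0.006]
wrist_force: [1.6, 17.6, 4.9]
width: 0.997
grip_force: 9.0
```

>>> drive_tool(
  claw=[85,85,85,85,0,0,0,0],
  slide=[
    [0,0.02,0],
    [0,0.06,0],
    [0,0.1,0],
    [0,0.1,0],
    [0,0.1,0.08],
    [0,0.1,0.16],
    [0,0.2,0.2],
    [0,0.25,0.2],
  ],
  yaw=[0,0,0,0,0,0,0,0],
)

```text
time: 6.55
tool_pos: [0.5635, 0.0432, 0.2768]
tcp_rot: [2.154, 2.278, 0.008]
wrist_force: [0.5, -0.1, -0.4]
width: 0.45
grip_force: 0.0
```

>>> drive_tool(
  claw=[0,0,0,0,0,0],
  slide=[
    [-0.1,0.05,0],
    [-0.18,0.05,0],
    [-0.18,0.05,0],
    [-0.18,0.05,0],
    [-0.18,0.05,0],
    [-0.18,0.05,0],
  ],
  yaw=[0,0,0,0,0,0],
)

```text
time: 7.05
tool_pos: [0.4725, 0.0688, 0.2726]
tcp_rot: [2.153, 2.285, 0.002]
wrist_force: [0.2, 0.3, 0.8]
width: 0.0
grip_force: 0.0
```

Run:
```python
from h import *
st()
c=bot.read_camera("top");P=cloud(c);measure(P)
hsv=cv2.cvtColor(c["color"],cv2.COLOR_RGB2HSV)
for n,lo,hi in[("or",5,25),("bl",100,125)]:
    m=(hsv[...,0]>lo)&(hsv[...,0]<hi)&(hsv[...,1]>120); m[:180]=0;m[260:]=0;m[:,:250]=0;m[:,335:]=0
    m&=P[...,2]<.05
    print(n,m.sum(),P[m].mean(0))
cv2.imwrite("pics/t5.png",cv2.resize(c["color"][160:290,200:360,::-1],(800,600)))
```

```text
t 7.05 pos [0.4725 0.0688 0.2726] yawY 3.4 down [ 0.002 -0.    -1.   ] F [0.2 0.3 0.8] w 0.0 q [ 0.09  0.01  2.15 -0.    0.98  0.03]
tub (((522.3568115234375, -400.813232421875), (409.7353820800781, 296.30462646484375), 3.6212847232818604), np.float64(0.09191085295956958), [[309.0, -266.0], [327.0, -562.0], [736.0, -536.0], [717.0, -240.0]], np.int64(8367))
scale (((558.6612548828125, -154.97499084472656), (220.07867431640625, 137.02487182617188), 2.0584588050842285), np.float64(0.04116654000860609), [[446.0, -90.0], [451.0, -227.0], [671.0, -219.0], [666.0, -83.0]], np.int64(2097))
or 18 [ 0.48798001 -0.22695213  0.03034338]
bl 18 [ 0.48159884 -0.12605127  0.03141094]
```

View pics/t5.png

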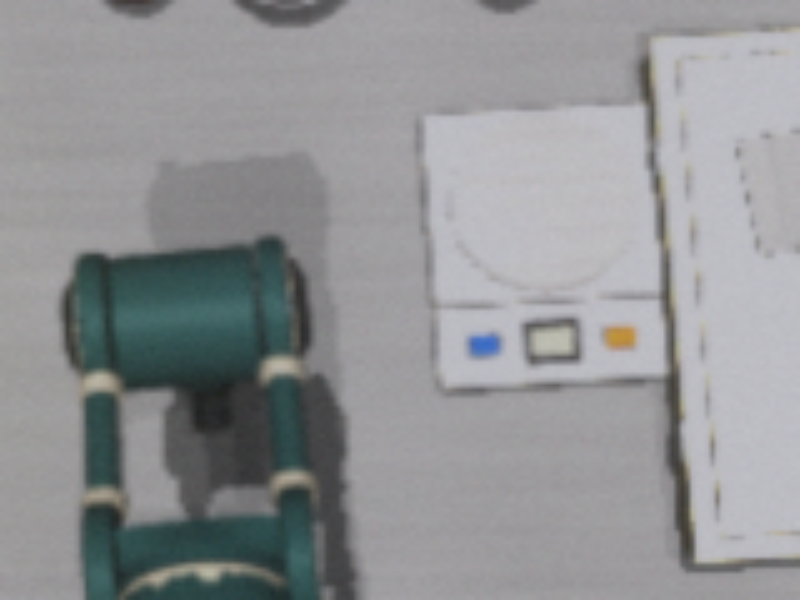

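>>> drive_tool(
  claw=[0,0,0,0,0,0,0,0],
  slide=[
    [0.03,-0.582,0],
    [0.03,-0.582,0],
    [0.03,-0.582,0],
    [0.03,-0.582,0],
    [0.03,-0.582,0],
    [0.03,-0.582,0],
    [0.03,-0.582,0],
    [0.03,-0.582,0],
  ],
  yaw=[0,0,0,0,0,0,0,0],
)

```text
time: 7.77
tool_pos: [0.4878, -0.2295, 0.2731]
tcp_rot: [2.157, 2.276, -0.002]
wrist_force: [1.0, 0.3, 0.2]
width: -0.0
grip_force: 0.0
```

>>> drive_tool(
  claw=[0,0,0,0,0],
  slide=[
    [0,0,-0.03],
    [0,0,-0.07],
    [0,0,-0.11],
    [0,0,-0.11],
    [0,0,-0.11],
  ],
  yaw=[0,0,0,0,0],
)

```text
time: 8.18
tool_pos: [0.4862, -0.222, 0.2158]
tcp_rot: [-2.153, -2.284, 0.001]
wrist_force: [1.3, 0.3, 0.2]
width: -0.003
grip_force: 0.0
```

Run:
```python
from h import *
st()
c=bot.read_camera("scene");cv2.imwrite("pics/s6.png",cv2.resize(c["color"][150:280,150:310,::-1],(800,600)))
```

```text
t 8.1833 pos [ 0.4862 -0.222   0.2158] yawY 3.38 down [-0.003  0.001 -1.   ] F [1.3 0.3 0.2] w -0.003 q [-0.47  0.2   2.07 -0.    0.88 -0.53]
```

View pics/s6.png

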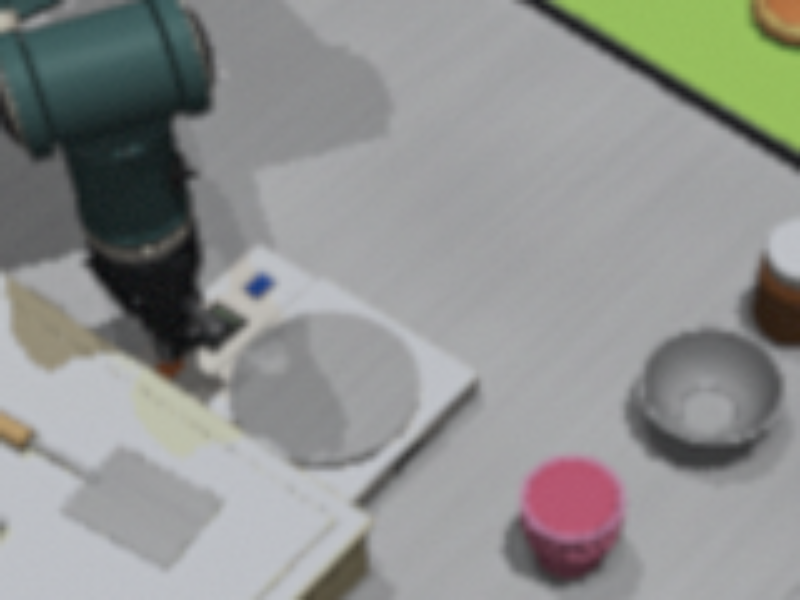

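>>> drive_tool(
  claw=[0,0,0,0,0],
  slide=[
    [0,0,-0.01],
    [0,0,-0.018],
    [0,0,-0.022],
    [0,0,-0.024],
    [0,0,-0.024],
  ],
  yaw=[0,0,0,0,0],
)

```text
time: 8.65
tool_pos: [0.4863, -0.2216, 0.2051]
tcp_rot: [2.154, 2.287, -0.0]
wrist_force: [-0.0, 0.3, 0.5]
width: -0.003
grip_force: 0.0
```

>>> drive_tool(
  claw=[0,0,0],
  slide=[
    [0,0,-0.003],
    [0,0,-0.003],
    [0,0,-0.003],
  ],
  yaw=[0,0,0],
)

```text
time: 8.9
tool_pos: [0.4864, -0.2218, 0.2039]
tcp_rot: [2.154, 2.286, 0.0]
wrist_force: [-0.0, 0.8, 1.4]
width: -0.001
grip_force: 1.0
```

>>> drive_tool(
  claw=[0,0,0],
  slide=[
    [0,0,-0.003],
    [0,0,-0.003],
    [0,0,-0.003],
  ],
  yaw=[0,0,0],
)

```text
time: 9.15
tool_pos: [0.4865, -0.2218, 0.2023]
tcp_rot: [2.154, 2.286, 0.0]
wrist_force: [-0.0, 1.6, 3.7]
width: -0.002
grip_force: 1.8
```

>>> drive_tool(
  claw=[0,0,0],
  slide=[
    [0,0,-0.003],
    [0,0,-0.003],
    [0,0,-0.003],
  ],
  yaw=[0,0,0],
)

```text
time: 9.4
tool_pos: [0.4866, -0.2219, 0.2017]
tcp_rot: [2.154, 2.286, 0.0]
wrist_force: [-3.6, 2.7, 11.8]
width: -0.0
grip_force: 5.6
```

>>> drive_tool(
  claw=[0,0,0,0,0,0,0,0],
  slide=[
    [0,0,0.02],
    [0,0,0.08],
    [0,0,0.16],
    [0,0,0.24],
    [0,0,0.3],
    [0,0.08,0.3],
    [0,0.16,0.3],
    [0,0.24,0.3],
  ],
  yaw=[0,0,0,0,0,0,0,0],
)

```text
time: 10.07
tool_pos: [0.4862, -0.1013, 0.3517]
tcp_rot: [2.156, 2.282, 0.002]
wrist_force: [0.4, 0.8, -0.3]
width: 0.001
grip_force: 0.0
```

>>> drive_tool(
  claw=[0,0,0,0,0,0],
  slide=[
    [0,0.08,0],
    [0,0.16,0],
    [0,0.24,0],
    [0,0.3,0],
    [0,0.3,0],
    [0,0.3,0],
  ],
  yaw=[0,0,0,0,0,0],
)

```text
time: 10.57
tool_pos: [0.486, 0.0496, 0.3504]
tcp_rot: [2.15, 2.291, -0.001]
wrist_force: [0.1, -0.4, -0.3]
width: -0.004
grip_force: 0.0
```

Run:
```python
from h import *
st()
c=bot.read_camera("top");P=cloud(c);measure(P)
hsv=cv2.cvtColor(c["color"],cv2.COLOR_RGB2HSV)
for n,lo,hi in[("or",5,25),("bl",100,125)]:
    m=(hsv[...,0]>lo)&(hsv[...,0]<hi)&(hsv[...,1]>120); m[:180]=0;m[260:]=0;m[:,:250]=0;m[:,335:]=0
    m&=P[...,2]<.05
    print(n,m.sum(),P[m].mean(0))
```

```text
t 10.5667 pos [0.486  0.0496 0.3504] yawY 3.64 down [-0. -0. -1.] F [ 0.1 -0.4 -0.3] w -0.004 q [ 0.05 -0.05  2.05 -0.    1.14 -0.01]
tub (((522.1173095703125, -399.62518310546875), (408.9737243652344, 296.9115905761719), 3.453598737716675), np.float64(0.09194966477424504), [[309.0, -264.0], [327.0, -560.0], [735.0, -535.0], [717.0, -239.0]], np.int64(8364))
scale (((559.0794677734375, -155.09788513183594), (220.92758178710938, 137.1331787109375), 2.0516417026519775), np.float64(0.040872062806940335), [[446.0, -91.0], [451.0, -228.0], [672.0, -220.0], [667.0, -83.0]], np.int64(2097))
or 19 [ 0.48758283 -0.22713474  0.03207386]
bl 18 [ 0.48164116 -0.12610771  0.03065173]
```

```bash
python3 -c "
from workcell import bot
print(bot.finish_job())"
```

```text
the job is handed in; nothing more can be done
None
```

I slid the scale flush and square against the tub's side, pressed the orange tare key fully down and released it, pulled the arm clear, and handed the job in; the hand-in gave no verdict.

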